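# Bring a kendama cup piece under the magnifier on the inspection slide

## Robot

A 7-joint arm with a two-finger parallel gripper is mounted at the origin on the work surface. World frame = base frame: x ahead of the robot, y to its left, z up, the work surface at z = 0. Lengths are in m, angles in rad, forces in N, time in s.
With the tool pointing down it reaches from about 0.35 to 0.9 m from the base axis. Payload 8.1 kg.
Tool frame: the origin (TCP) lies at the very end of the fingers, on their centre line; the grasp point (between the pads) lies 19 mm behind it; z points along the fingers, y is the line along which they close (so a half turn about z gives the same grasp; the last joint's range is limited). The gripper opens to 92 mm and grips with 3 to 60 N. Pads are 19 mm wide; open, the fingers measure 130 mm over their backs; the gripper's body (75 mm by 190 mm) begins 47 mm behind the grasp point.
Start: joints at [1.198, 0.434, 0.025, 1.573, -0.012, 1.134, -0.075], TCP at [0.167, -0.602, 0.227] pointing down, gripper open.
Joint ranges: [-2.62, 2.62], [-0.44, 2.09], [-1.27, 1.32], [0.08, 2.57], [-1.32, 4.46], [0.12, 2], [-2.74, 2.74]. Speed limits (rad/s): [2.22, 2.22, 3.01, 3.01, 3.14, 3.14, 3.14].

## Interface

Orientations are given as a rotation vector (axis times angle).
In Python, from cell import arm gives the robot as it stands.
- The arm moves only by the tool carry_out, never from a script. Its argument "commands" is a list of rows, each a list of 7 numbers: the opening, from 0 (shut) to 1 (fully open), then the shift along the tool's x, y, z each as a share of 0.025 m, from -1 to 1, then the turn, a rotation vector about the tool's x, y, z each as a share of 0.1 rad, from -1 to 1. A call has 1 to 8 rows; each row shifts and turns the commanded pose from where the row before left it, along the tool's axes as they then stand; what a row does not reach is not made up. A row lasts 1/10 s, in which the tool goes at most 50 mm and 8.59 degrees, less where a joint would pass 70% of its speed; a pose out of reach is approached as far as the arm can. A call with a number of a shift or a turn outside -1 to 1 is refused whole. A call with a gripper value outside its range is refused whole. The fingers move at their own pace and stop on an object; "squeeze" is the grip in N (left out, the last holds). Time passes only in rows, so rows that do not move let the fingers close. It gives the time, the measured TCP pose, the force, the opening and the grip force at its end, in the units of the state.
- arm.observe(): the state, without advancing time (a new reading comes with each control period).
- arm.get_image(name): name is "scene" or "side" or "wrist"; returns a dict with "pixels" (480x640x3 uint8, red, green, blue), "range_z" (480x640 float32, m along the optical axis (not along the pixel's ray), 0 where there is no reading), "mtx" (3x3 intrinsics, pixels), "k1" (the pictures are not rectified: a ray, as slopes to the right and down, at radius r is drawn at 1 + k1 r^2 times it, then the intrinsics apply), "R" (3x3) and "t" (3): a world point X has camera coordinates R X + t; the wrist camera has in their place "tool_from_camera" (4x4, takes a point from camera to tool coordinates, whose origin is the TCP and whose axes are the flange's). Camera axes: x right, y down, z forward; pixel columns grow to the right and rows downward; lengths in m; the calibration is good to about 2 mm. A picture is of the moment at which its call begins: read the wrist's pose just before it.
- arm.sign_off(): hands the job in; it is judged then, once.
The state is a dict: "clock": time; "joints": joint angles; "dq": joint speeds; "joint_efforts": joint torques, N m; "position": TCP position; "ee_rot": TCP orientation; "force": force on the tool from outside, world axes, zero at the start; "ft_torque": the same for the moment, N m; "width": opening from 0.0 (shut) to 1.0 (fully open); "gripper_force": force on a finger pad.
Only numpy, scipy, OpenCV 4.12 (cv2) and the standard library are available. Lean on these libraries where they do the work, as an engineer would, in place of code of your own. Each camera call takes 0.05 s, during which the arm holds its last target. There are 200 camera calls.

## Task

Draw the carriage of the inspection slide all the way out from under the magnifier and stand the maple cup piece (the waisted one, not the plain blank) on the middle of its round nylon pad, small cup facing up, setting it down rather than dropping it. Once you have let go of it, gently slide the carriage back in until it is fully home against the far stop, the cup piece still standing. Do not tip the cup piece over or knock the magnifier, and leave the blank, the ball on its jig and the burnisher where they are.

Things in the scene. Friction and masses are not known exactly. Their poses are not given: they have to be found in the camera images.
- slide: fixed inspection slide on the desk, lying across in front of the robot. Aluminium base bar 330 long (its x from -185 to +145), 80 wide, 15 thick, with a steel rail along its x and a steel stop block (60 wide, tops at z 42) at each end. Origin: on the desk under the rail; x points along the rail from the open front end (robot's left) in under the magnifier (robot's right); z up
- carriage (a joint): travel of the carriage along the slide's +x, in m: 0 = all the way out against the front stop (robot's left), 0.16 = fully home against the far stop under the lens (robot's right). It runs with about 1.5 N of friction and a little viscous drag, stays where it is left, has no spring or detent; carriage mass 0.55 kg
- pad (a point): centre of the top of the flat round white nylon pad (64 mm diameter, 4 thick) on the carriage, 49 mm above the desk; axes as the slide's. At travel q it lies at x = q - 0.08 m, y = 0 in the slide's frame. It lies on an aluminium plate 115 long, 72 wide, top 45 mm above the desk, reaching from 80 mm before the pad's centre (-x) to 35 mm past it
- knob (a point): the carriage's upright black knurled pull knob, a cylinder 20 mm diameter from 55 to 81 mm above the desk on a 12 mm stem, standing on the plate 65 mm before the pad's centre (-x). The point is on its axis, 68 mm above the desk; axes as the slide's. It can be pinched across the slide (along its y)
- magnifier: fixed swing arm magnifier, pivot clamped. Origin: on the desk right under the lens centre; axes as the slide's. Its round base (170 mm diameter, 20 high) stands centred at x = +300 mm in its frame. There a 22 mm post rises to a black pivot at 315 to 365 mm; from it the arm runs along -x 320 to 355 mm high and steps down, at x 105 to 78 mm, to the lens head
- lens (a point): centre of the underside of the round white lens head (170 mm outer diameter, 30 high, glass inside), 225 mm above the desk, right above the pad when the carriage is home. The head then covers the knob too: a gripper pointing straight down at it would hit the head; one leaning back 30 to 45 degrees over the front end (fingers pointing down and along the slide's +x) passes under
- cup: loose turned maple cup piece of a kendama, 70 mm high, about 50 g, standing on its large end: foot 43 mm diameter (solid, flat), waist 27 mm diameter at 30 to 41 mm, small cup on top 38 mm outer diameter (straight outside from 57 to 70 mm), hollow 14 mm deep, with a dark hole through the waist. Origin: centre of its foot; z up out of the small cup. Grip it from above across the small cup
- blank: bystander, loose: plain maple cylinder 43 mm diameter, 70 mm high, solid. Origin: centre of its underside. It and the cup piece swap places at random
- tama: bystander, loose: teal ball 60 mm diameter resting in the mouth of the nylon jig, top at about 78 mm. Origin: lowest point of the ball at the start
- jig: bystander, loose: white nylon turning jig, a ring 72 mm diameter and 30 mm high with an 88 mm flange at the bottom. Origin: centre of its underside
- burnisher: bystander, loose: agate burnisher, dark wooden handle with brass ferrule and a brown agate tip, 150 mm long, 20 thick, lying on the desk along its x (tip at +x). Origin: on the desk under it, 80 mm from the handle's end

How it is judged:
By the outcome, as a careful person would: the job done as asked, in the order asked, and still so for the second after the job is handed in, with the robot touching nothing.
It also fails if it takes over 72 s, if anything falls off the work surface, if the arm or the gripper's body presses on something with over 40 N, if the wrist force passes 120 N, or if a joint passes its speed limit or range.

## Working session

There is one attempt and no reset: what is moved stays moved. The work goes in short steps, Python scripts to look and compute and a tool call to move; the robot and the scene stay as the last step left them, time stands still between calls to the robot, and variables do not carry over. Pictures are saved under pics/ and viewed, at most 10 in all, crops included, and the job is handed in when it is done.

Besides the shell and the picture viewer there is one more tool, called after "Emit:" in YAML: its name, and indented under it one key for each argument. carry_out: Moves the arm, as the interface text tells. Shift numbers are shares of 0.025 m and turn numbers shares of 0.1 rad, none past 1 either way. Its arguments: {"type":"object","properties":{"commands":{"type":"array"},"squeeze":{"type":"number"}},"required":["commands"]}

```bash
ls; mkdir -p pics
cat > h.py <<'E'
import numpy as np, cv2
from cell import arm
from scipy.spatial.transform import Rotation as Ro
def cloud(im):
    K=np.array(im['mtx']);h,w=im['range_z'].shape
    u,v=np.meshgrid(np.arange(w),np.arange(h))
    p=np.stack([u,v],-1).reshape(-1,1,2).astype(np.float64)
    n=cv2.undistortPoints(p,K,np.array([im['k1'],0,0,0,0.])).reshape(h,w,2)
    z=im['range_z'].astype(float)
    c=np.dstack([n[...,0]*z,n[...,1]*z,z])
    if 'R' in im and im.get('R') is not None: return (c-np.array(im['t']))@np.array(im['R'])
    return c
E
python3 - <<'E'
from h import *
s=arm.observe();print(s)
for n in('scene','side'):
    im=arm.get_image(n);np.savez(''+n+'.npz',P=cloud(im),rgb=im['pixels'],z=im['range_z'])
    cv2.imwrite(f'pics/{n}0.png',im['pixels'][...,::-1]);print(n,im['mtx'],im['k1'],-np.array(im['R']).T@im['t'])
E
```

```text
pics
{'clock': 0.0, 'joints': array([ 1.1984005 ,  0.43523089,  0.02495422,  1.57408787, -0.01160336,
        1.13397906, -0.07510184]), 'dq': array([-6.86123035e-04,  9.71098610e-04,  1.46016156e-03, -8.13854066e-04,
        4.25141095e-04, -8.13005655e-04,  9.72206037e-05]), 'joint_efforts': array([-5.96231512e-04, -6.67858315e+01,  9.84380096e-01, -3.14467621e+01,
       -6.06932002e-02,  4.26173990e-02,  1.99020542e-04]), 'position': array([ 0.16640746, -0.60191898,  0.2259434 ]), 'ee_rot': array([-3.11155413e+00, -4.22218240e-01,  5.32331590e-04]), 'force': array([-0.36028192,  1.01933825,  0.01077213]), 'ft_torque': array([-0.04054339,  0.01123785,  0.03683258]), 'gripper_force': 0.0, 'width': 1.0008268117434642}
scene [[522.51239106   0.         310.54680008]
 [  0.         522.51239106 237.62658675]
 [  0.           0.           1.        ]] -0.06670032146665442 [0.85207865 0.44213416 1.03648451]
side [[520.75864384   0.         322.13706166]
 [  0.         520.75864384 231.14594455]
 [  0.           0.           1.        ]] 0.04397378113528992 [0.2654648  0.81229746 0.77864718]
```

View pics/scene0.png

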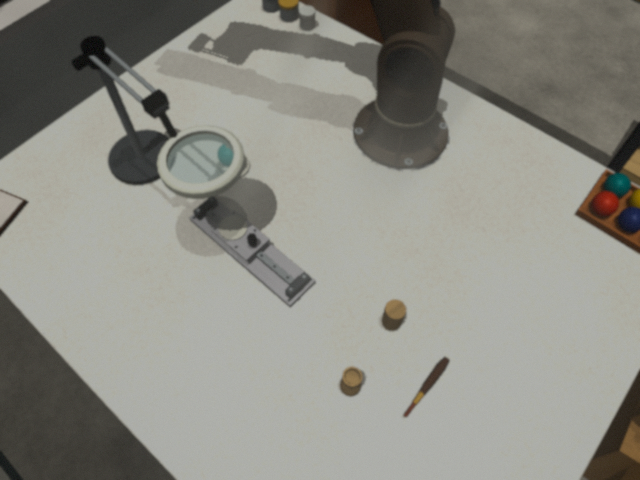

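View pics/side0.png

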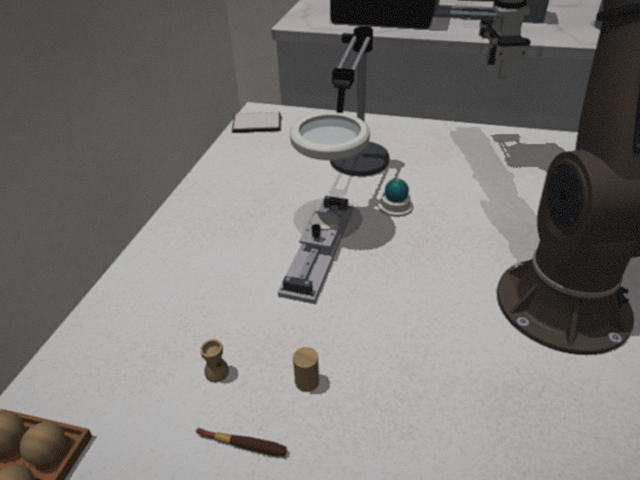

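The cup piece is at scene (352,380) / side (213,360), and the blank at (394,312) / (307,370). The slide runs from its front end at scene (303,290) in under the lens at (202,160), with the knob at (253,240).

```bash
cat > m.py <<'E'
from h import *
D={n:np.load(n+'.npz') for n in('scene','side')}
def pick(n,box,zr,val=None):
    d=D[n];u0,v0,u1,v1=box;P=d['P'][v0:v1,u0:u1];m=(P[...,2]>zr[0])&(P[...,2]<zr[1])&(d['z'][v0:v1,u0:u1]>0)
    if val is not None: m&=d['rgb'][v0:v1,u0:u1].max(-1)<val
    return P[m]
def rep(t,Q):
    c=cv2.minAreaRect((Q[:,:2]*1000).astype(np.float32)); print(t,len(Q),'med',np.median(Q,0).round(4),'rect',np.round(c[0],1),np.round(c[1],1),round(c[2],1),'zmax',Q[:,2].max().round(4))
    return Q
rep('cup sc rim',pick('scene',(325,350,380,405),(.060,.08)))
rep('cup sd rim',pick('side',(190,330,240,385),(.060,.08)))
rep('blank sc',pick('scene',(370,285,420,335),(.062,.08)))
rep('blank sd',pick('side',(285,335,330,395),(.062,.08)))
rep('knob sc',pick('scene',(235,220,270,258),(.068,.09)))
rep('knob sd',pick('side',(300,215,335,250),(.068,.09)))
rep('base sc',pick('scene',(170,195,325,312),(.008,.05)))
rep('base sd',pick('side',(270,190,360,310),(.008,.05)))
rep('fstop sc',pick('scene',(275,265,320,310),(.034,.05)))
rep('fstop sd',pick('side',(275,270,320,300),(.034,.05)))
rep('farstop sc',pick('scene',(190,190,222,225),(.034,.05),90))
rep('farstop sd',pick('side',(320,192,352,212),(.034,.05),90))
rep('plate sc',pick('scene',(215,220,280,265),(.042,.053)))
rep('lens sc',pick('scene',(150,115,255,205),(.2,.28)))
rep('lens sd',pick('side',(280,105,375,165),(.2,.28)))
rep('desk',pick('scene',(440,300,520,340),(-.05,.05)))
rep('desk sd',pick('side',(380,250,450,330),(-.05,.05)))
E
python3 m.py
```

```text
cup sc rim 168 med [0.6035 0.3135 0.0697] rect [603.7 313.2] [36.2 36.9] 21.1 zmax 0.074
cup sd rim 239 med [0.6028 0.3153 0.0673] rect [602.6 314.3] [36.7 37.3] 50.4 zmax 0.0719
blank sc 363 med [0.4434 0.2951 0.0707] rect [441.7 295.3] [40.8 42.8] 1.1 zmax 0.0752
blank sd 467 med [0.4403 0.2974 0.0686] rect [440.4 295.1] [42.5 42.1] 72.8 zmax 0.0729
knob sc 91 med [ 0.5127 -0.0333  0.0813] rect [511.6 -34.8] [21.  19.2] 73.7 zmax 0.0863
knob sd 76 med [ 0.5092 -0.0301  0.0774] rect [508.9 -32.8] [22.  19.4] 63.3 zmax 0.0826
base sc 4413 med [ 0.5191 -0.0243  0.0201] rect [441.8 -50.2] [332.6 219.3] 87.9 zmax 0.05
base sd 3653 med [ 0.5033 -0.0206  0.0232] rect [508.9 -49.1] [330.5  80.9] 87.9 zmax 0.0498
fstop sc 270 med [0.5175 0.0985 0.0424] rect [515.8  96.8] [21.8 60.9] 88.6 zmax 0.0484
fstop sd 247 med [0.5142 0.1013 0.0397] rect [514.3  98.2] [23.6 59.9] 88.1 zmax 0.0445
farstop sc 218 med [ 0.5085 -0.1937  0.043 ] rect [ 500.7 -171.1] [59.7 79.6] 11.4 zmax 0.0496
farstop sd 143 med [ 0.5039 -0.1917  0.039 ] rect [ 503.3 -194. ] [25.5 58.7] 82.6 zmax 0.0438
plate sc 1174 med [ 0.5169 -0.0729  0.0475] rect [509.7 -78. ] [118.7  73.9] 88.3 zmax 0.053
lens sc 5081 med [ 0.5113 -0.1462  0.2478] rect [ 509.  -149.3] [165.1 168.6] 44.1 zmax 0.2798
lens sd 3222 med [ 0.5021 -0.1358  0.2451] rect [ 505.2 -145.2] [165.  165.5] 56.1 zmax 0.2698
desk 3184 med [0.317  0.4351 0.0007] rect [314.9 435.6] [ 91.9 182.8] 40.0 zmax 0.0071
desk sd 5578 med [ 0.2842  0.0262 -0.0013] rect [279.7  16.1] [155.  243.5] 9.4 zmax 0.0041
```

```bash
cat >> h.py <<'E'
sx=np.array([-.037,-.9993,0]);sx/=np.linalg.norm(sx);sy=np.cross([0,0,1],sx);O=np.array([.508,-.0695,0])
def S(x,y,z): return O+x*sx+y*sy+np.array([0,0,z])
def toS(p): d=np.array(p)-O;return np.round([d@sx,d@sy,d[2]],4)
def lean(deg):  # tool y across slide, fingers leaning toward +x of slide
    a=np.radians(deg);z=np.sin(a)*sx-np.cos(a)*np.array([0,0,1]);return np.column_stack([np.cross(sy,z),sy,z])
def go(p,R=None,tip=0):  # p: TCP target
    s=arm.observe();C=Ro.from_rotvec(s['ee_rot']).as_matrix()
    R=C if R is None else R
    rv=Ro.from_matrix(C.T@R).as_rotvec()
    print('t',round(s['clock'],2),'pos',s['position'].round(4),'slide',toS(s['position']),'w',round(s['width'],3),'j',s['joints'].round(2))
    d=np.array(p)-s['position']
    print(' turn/.1',(rv/.1).round(2),'shift/25 if first',(C.T@d/.025).round(2),'after turn',(R.T@d/.025).round(2))
E
echo ok
```

```text
ok
```

Emit:
carry_out:
  commands:
    - [1,0,-0.6,-1,0,0,0]
    - [1,0,-0.6,-1,0,0,0]
    - [1,0,-0.6,-1,0,0,0]
    - [1,0,-0.6,-1,0,0,0]
    - [1,0,-0.6,-1,0,0,0]
    - [1,0,-0.6,-1,0,0,0]
    - [1,0,-0.6,-1,0,0,0]
    - [1,0,-0.6,-1,0,0,0]

```text
clock: 0.9
position: [0.1343, -0.4859, 0.4275]
ee_rot: [-3.113, -0.422, 0.0]
force: [-0.0, -0.5, 0.9]
width: 0.999
gripper_force: 0.0
```

Emit:
carry_out:
  commands:
    - [1,1,0,-1,0,0,-0.49]
    - [1,1,0,0,0,0,-0.49]
    - [1,1,0,0,0,0,-0.49]
    - [1,1,0,0,0,0,-0.49]
    - [1,1,0,0,0,0,-0.49]
    - [1,1,0,0,0,0,-0.49]
    - [1,1,0,0,0,0,-0.49]
    - [1,1,0,0,0,0,-0.49]

```text
clock: 1.7
position: [0.316, -0.4006, 0.4515]
ee_rot: [-2.969, -1.027, 0.0]
force: [0.9, -1.1, -0.1]
width: 0.997
gripper_force: 0.0
```

Emit:
carry_out:
  commands:
    - [1,1,0,0,0,0,-0.49]
    - [1,1,0,0,0,0,-0.49]
    - [1,1,0,0,0,0,-0.49]
    - [1,1,0,0,0,0,-0.49]
    - [1,1,0,0,0,0,-0.49]
    - [1,1,0,0,0,0,-0.49]
    - [1,1,0,0,0,0,-0.49]
    - [1,1,0,0,0,0,-0.49]

```text
clock: 2.5
position: [0.4491, -0.253, 0.4517]
ee_rot: [2.712, 1.585, 0.0]
force: [-0.1, -0.6, 0.9]
width: 0.999
gripper_force: 0.0
```

Emit:
carry_out:
  commands:
    - [1,1,0,0,0,0,-0.49]
    - [1,1,0,0,0,0,-0.49]
    - [1,1,0,0,0,0,-0.49]
    - [1,1,0,0,0,0,-0.49]
    - [1,1,0,0,0,0,-0.49]
    - [1,1,0,0,0,0,-0.49]
    - [1,1,0,0,0,0,-0.49]
    - [1,1,0,0,0,0,-0.49]

```text
clock: 3.3
position: [0.5156, -0.0657, 0.4517]
ee_rot: [2.352, 2.083, 0.0]
force: [0.8, 0.0, 0.0]
width: 1.003
gripper_force: 0.0
```

Run:
```python
from h import *
go(S(-.15,0,.25),lean(40))
go(S(-.15,0,.25))
```

```text
t 3.3 pos [ 0.5156 -0.0657  0.4517] slide [-0.0041  0.0075  0.4517] w 1.003 j [ 0.44  0.21 -0.52  1.38  0.1   1.58 -0.2 ]
 turn/.1 [-0.29 -6.98 -0.81] shift/25 if first [ 5.79 -0.79  8.07] after turn [ 9.66 -0.3   2.43]
t 3.3 pos [ 0.5156 -0.0657  0.4517] slide [-0.0041  0.0075  0.4517] w 1.003 j [ 0.44  0.21 -0.52  1.38  0.1   1.58 -0.2 ]
 turn/.1 [0. 0. 0.] shift/25 if first [ 5.79 -0.79  8.07] after turn [ 5.79 -0.79  8.07]
```

Emit:
carry_out:
  commands:
    - [1,1,-0.13,0,0,0,0]
    - [1,1,-0.13,0,0,0,0]
    - [1,1,-0.13,0,0,0,0]
    - [1,1,-0.13,0,0,0,0]
    - [1,1,-0.13,0,0,0,0]
    - [1,0.8,-0.13,0,0,0,0]

```text
clock: 3.9
position: [0.5136, 0.0812, 0.4518]
ee_rot: [-2.353, -2.082, -0.0]
force: [0.7, -0.1, 0.7]
width: 0.999
gripper_force: 0.0
```

Emit:
carry_out:
  commands:
    - [1,0,0,0,-0.04,-0.87,-0.1]
    - [1,0,0,0,-0.04,-0.87,-0.1]
    - [1,0,0,0,-0.04,-0.87,-0.1]
    - [1,0,0,0,-0.04,-0.87,-0.1]
    - [1,0,0,0,-0.04,-0.87,-0.1]
    - [1,0,0,0,-0.04,-0.87,-0.1]
    - [1,0,0,0,-0.04,-0.87,-0.1]
    - [1,0,0,0,-0.04,-0.87,-0.1]

```text
clock: 4.7
position: [0.514, 0.0798, 0.4519]
ee_rot: [1.855, 1.783, -0.673]
force: [-0.1, -0.1, -0.4]
width: 0.998
gripper_force: 0.0
```

Run:
```python
from h import *
L=lean(40)
k=S(.0295-.065,0,.072)   # grasp point
print(k,k+L[:,2]*.019)
go(k+L[:,2]*(.019-.1),L)
```

```text
[ 0.50931352 -0.03402431  0.072     ] [ 0.50886163 -0.04622891  0.05744516]
t 4.7 pos [0.514  0.0798 0.4519] slide [-0.1495  0.0005  0.4519] w 0.998 j [-0.26  0.4  -0.57  1.34  0.69  1.98 -0.78]
 turn/.1 [ 0.02  0.01 -0.03] shift/25 if first [ 6.29 -0.06 11.32] after turn [ 6.28 -0.02 11.33]
```

Emit:
carry_out:
  commands:
    - [1,0.52,0,0.94,0,0,0]
    - [1,0.52,0,0.94,0,0,0]
    - [1,0.52,0,0.94,0,0,0]
    - [1,0.52,0,0.94,0,0,0]
    - [1,0.52,0,0.94,0,0,0]
    - [1,0.52,0,0.94,0,0,0]
    - [1,0.52,0,0.94,0,0,0]
    - [1,0.52,0,0.94,0,0,0]

```text
clock: 5.5
position: [0.5129, 0.0386, 0.2397]
ee_rot: [1.858, 1.785, -0.671]
force: [-0.0, -0.4, -1.0]
width: 1.001
gripper_force: 0.0
```

Emit:
carry_out:
  commands:
    - [1,0.52,0,0.94,0,0,0]
    - [1,0.52,0,0.94,0,0,0]
    - [1,0.52,0,0.94,0,0,0]
    - [1,0.52,0,0.94,0,0,0]

```text
clock: 5.9
position: [0.5125, 0.0183, 0.1342]
ee_rot: [1.858, 1.785, -0.671]
force: [1.0, -1.4, 0.3]
width: 1.001
gripper_force: 0.0
```

Run:
```python
from h import *
L=lean(40)
k=S(.0295-.065,0,.072)
go(k+L[:,2]*(.019),L)
im=arm.get_image('wrist');cv2.imwrite('pics/w1.png',im['pixels'][...,::-1])
```

```text
t 5.9 pos [0.5125 0.0183 0.1342] slide [-0.0879  0.0012  0.1342] w 1.001 j [-0.18  0.63 -0.52  1.83  0.8   1.41 -1.15]
 turn/.1 [ 0.01 -0.02 -0.03] shift/25 if first [-0.02 -0.05  4.01] after turn [-0.01 -0.05  4.01]
```

View pics/w1.png

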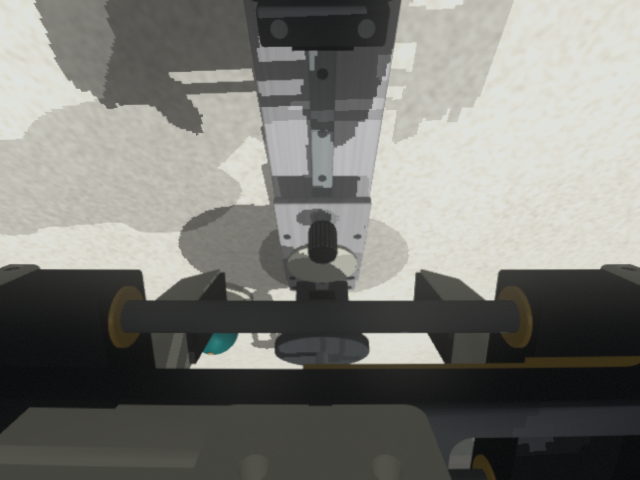

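The wrist view shows the knob at about (322,240), centred between the fingers (inner faces near columns 225 and 415). The far stop and lens rim are beyond it. I'll advance and pinch.

Emit:
carry_out:
  commands:
    - [1,0,-0.05,0.8,0,0,0]
    - [1,0,0,0.8,0,0,0]
    - [1,0,0,0.8,0,0,0]
    - [1,0,0,0.8,0,0,0]
    - [1,0,0,0.8,0,0,0]
    - [0.5,0,0,0,0,0,0]
    - [0,0,0,0,0,0,0]
    - [0,0,0,0,0,0,0]
  squeeze: 12

```text
clock: 6.75
position: [0.5095, -0.0452, 0.0594]
ee_rot: [1.859, 1.784, -0.669]
force: [0.4, 0.4, -0.3]
width: 0.789
gripper_force: 0.0
```

Emit:
carry_out:
  commands:
    - [0,0,0,0,0,0,0]
    - [0,0,0,0,0,0,0]
    - [0,0,0,0,0,0,0]
    - [0,0,0,0,0,0,0]

```text
clock: 7.15
position: [0.5088, -0.0466, 0.0587]
ee_rot: [1.859, 1.783, -0.672]
force: [0.9, 0.2, -0.2]
width: 0.44
gripper_force: 0.0
```

Run:
```python
from h import *
L=lean(40)
k=S(-.08-.065,0,.072)
go(k+L[:,2]*(.019))
```

```text
t 7.15 pos [ 0.5088 -0.0466  0.0587] slide [-0.0229 -0.      0.0587] w 0.44 j [-0.12  0.71 -0.47  1.94  0.93  1.25 -1.23]
 turn/.1 [0. 0. 0.] shift/25 if first [ 3.41 -0.01 -2.78] after turn [ 3.41 -0.01 -2.78]
```

Emit:
carry_out:
  commands:
    - [0,0,0,0,0,0,0]
    - [0,0,0,0,0,0,0]
    - [0,0,0,0,0,0,0]
    - [0,0,0,0,0,0,0]
    - [0,0.05,0,-0.04,0,0,0]
    - [0,0.15,0,-0.13,0,0,0]
    - [0,0.28,0,-0.235,0,0,0]
    - [0,0.28,0,-0.235,0,0,0]
  squeeze: 15

```text
clock: 7.95
position: [0.5127, -0.0215, 0.0587]
ee_rot: [1.859, 1.782, -0.666]
force: [12.7, -2.2, -5.9]
width: 0.211
gripper_force: 15.0
```

Emit:
carry_out:
  commands:
    - [0,0.28,0,-0.235,0,0,0]
    - [0,0.28,0,-0.235,0,0,0]
    - [0,0.28,0,-0.235,0,0,0]
    - [0,0.28,0,-0.235,0,0,0]
    - [0,0.28,0,-0.235,0,0,0]
    - [0,0.28,0,-0.235,0,0,0]
    - [0,0.28,0,-0.235,0,0,0]
    - [0,0.28,0,-0.235,0,0,0]

```text
clock: 8.75
position: [0.5153, 0.0513, 0.0587]
ee_rot: [1.859, 1.782, -0.667]
force: [11.4, -2.4, -5.9]
width: 0.212
gripper_force: 15.0
```

Run:
```python
from h import *
L=lean(40)
k=S(-.08-.065,0,.072)
go(k+L[:,2]*(.019)); print(arm.observe()['force'],arm.observe()['gripper_force'])
```

```text
t 8.75 pos [0.5153 0.0513 0.0587] slide [-0.121   0.0028  0.0587] w 0.212 j [-0.25  0.76 -0.5   1.83  0.85  1.35 -1.28]
 turn/.1 [0. 0. 0.] shift/25 if first [ 0.39 -0.11 -0.27] after turn [ 0.39 -0.11 -0.27]
[11.43972448 -2.36640499 -5.9114703 ] 15.004578977823257
```

Emit:
carry_out:
  commands:
    - [0,0.2,0.06,-0.17,0,0,0]
    - [0,0.15,0.06,-0.13,0,0,0]
    - [0,0.12,0.03,-0.1,0,0,0]
    - [0,0,0,0,0,0,0]

```text
clock: 9.15
position: [0.5157, 0.062, 0.0588]
ee_rot: [1.858, 1.778, -0.683]
force: [-1.6, -12.6, -6.1]
width: 0.216
gripper_force: 15.0
```

Run:
```python
from h import *
L=lean(40)
k=S(-.08-.065,0,.072)
go(k+L[:,2]*(.019)); print(arm.observe()['force'],arm.observe()['gripper_force'])
```

```text
t 9.15 pos [0.5157 0.062  0.0588] slide [-0.1317  0.0029  0.0588] w 0.216 j [-0.27  0.77 -0.5   1.8   0.83  1.37 -1.28]
 turn/.1 [0. 0. 0.] shift/25 if first [ 0.07 -0.11  0.01] after turn [ 0.07 -0.11  0.01]
[ -1.56612396 -12.637557    -6.06579992] 15.000622719526291
```

Emit:
carry_out:
  commands:
    - [0.6,0,0,0,0,0,0]
    - [0.7,0,0,0,0,0,0]
    - [0.7,0,0,0,0,0,0]
    - [0.7,0,0,0,0,0,0]
    - [0.7,0,0,-0.5,0,0,0]
    - [0.7,0,0,-1,0,0,0]
    - [0.7,0,0,-1,0,0,0]
    - [0.7,0,0,-1,0,0,0]

```text
clock: 9.95
position: [0.5191, 0.1239, 0.1276]
ee_rot: [1.859, 1.784, -0.671]
force: [0.8, -0.3, -0.6]
width: 0.698
gripper_force: 0.0
```

Emit:
carry_out:
  commands:
    - [1,0,0,-1,0,0,0]
    - [1,0,0,-1,0,0,0]
    - [1,0,0,-1,0,0,0]
    - [1,0,0,-1,0,0,0]
    - [1,0,0,-1,0,0,0]
    - [1,0,0,-1,0,0,0]

```text
clock: 10.55
position: [0.5224, 0.22, 0.2428]
ee_rot: [1.859, 1.785, -0.671]
force: [-1.1, -0.5, -0.4]
width: 0.998
gripper_force: 0.0
```

```bash
cat > m2.py <<'E'
from h import *
import sys
for n in('scene','side'):
    im=arm.get_image(n);np.savez(''+n+'.npz',P=cloud(im),rgb=im['pixels'],z=im['range_z'])
    cv2.imwrite(f'pics/{n}{sys.argv[1]}.png',im['pixels'][...,::-1])
    P=cloud(im);d=P-O;x=d@sx;y=d@sy;z=P[...,2];ok=im['range_z']>0
    def near(cx,cy,r,z0,z1): return ok&(np.hypot(x-cx,y-cy)<r)&(z>z0)&(z<z1)
    def rep(t,m):
        if m.sum()<10: print(n,t,'none');return
        a=np.column_stack([x[m],y[m]]).astype(np.float32)*1000;c,r=cv2.minEnclosingCircle(a);q=cv2.minAreaRect(a)
        print(n,t,m.sum(),'circ',np.round(c,1),round(r,1),'rect',np.round(q[0],1),np.round(q[1],1),'z',np.median(z[m]).round(4),'world',(O+q[0][0]/1e3*sx+q[0][1]/1e3*sy)[:2].round(4))
    q=float(sys.argv[2])
    rep('knob',near(q-.145,0,.02,.068,.09))
    v=im['pixels'].astype(int).min(-1)
    rep('pad',near(q-.08,0,.034,.043,.056)&(v>(150)))
    rep('base',(np.abs(y)<.06)&(x>-.2)&(x<.1)&ok&(z>.008)&(z<.05))
    cm=ok&(np.hypot(P[...,0]-.603,P[...,1]-.314)<.03)
    rep('cup',cm&(z>.06)&(z<.08)); rep('cupfoot',cm&(z>.008)&(z<.02))
    rep('cup on pad',near(q-.08,0,.03,.105,.13))
E
python3 m2.py 1 0; python3 -c "
from h import *
go([.603,.314,.25],None)"
```

```text
scene knob 92 circ [-142.1    1.9] 11.4 rect [-143.3    2.5] [19.7 19.3] z 0.0806 world [0.5158 0.0736]
scene pad 695 circ [-80.   -0.1] 33.9 rect [-81.   0.] [66.6 65.6] z 0.0499 world [0.511  0.0114]
scene base 3769 circ [-40.9   3.1] 145.7 rect [-41.6   6.7] [282.6  91.6] z 0.0218 world [ 0.5163 -0.0282]
scene cup 173 circ [-385.6   80.9] 18.8 rect [-386.3   81.1] [37.5 35.2] z 0.0698 world [0.6034 0.3136]
scene cupfoot 83 circ [-385.5   81.1] 21.2 rect [-389.4   87.3] [42.1 27.1] z 0.014 world [0.6097 0.3164]
scene cup on pad none
side knob none
side pad 314 circ [-80.   -2.3] 33.4 rect [-78.3 -12.4] [66.6 41.6] z 0.0472 world [0.4985 0.0092]
side base 2848 circ [-42.   -0.7] 146.7 rect [-43.1  -0.5] [ 80.2 286.2] z 0.024 world [ 0.5091 -0.0264]
side cup 235 circ [-386.    80.6] 19.8 rect [-386.6   80.5] [37.8 36.7] z 0.0676 world [0.6027 0.3139]
side cupfoot 159 circ [-387.2   79.8] 21.4 rect [-391.9   76.1] [30.8 41.7] z 0.0137 world [0.5986 0.3193]
side cup on pad none
t 10.65 pos [0.5225 0.2225 0.2437] slide [-0.2923  0.0037  0.2437] w 0.995 j [-0.46  0.68 -0.56  1.41  0.67  1.79 -1.14]
 turn/.1 [0. 0. 0.] shift/25 if first [ 2.76  3.08 -2.59] after turn [ 2.76  3.08 -2.59]
```

```bash
sed -i 's/sx=np.array(\[-.037/sx=np.array([-.0385/; s/O=np.array(\[.508,-.0695,0\])/O=np.array([.5102,-.0697,0])/' h.py; python3 -c "
from h import *
print(S(-.08,0,.049),S(-.145,0,0))"
```

```text
[0.51327987 0.01024069 0.049     ] [0.51578227 0.07519251 0.        ]
```

Emit:
carry_out:
  commands:
    - [1,0,0.4,0,0,0.87,0]
    - [1,0,0.4,0,0,0.87,0]
    - [1,0,0.4,0,0,0.87,0]
    - [1,0,0.4,0,0,0.87,0]
    - [1,0,0.4,0,0,0.87,0]
    - [1,0,0.4,0,0,0.87,0]
    - [1,0,0.4,0,0,0.87,0]
    - [1,0,0.3,0,0,0.89,0]

```text
clock: 11.45
position: [0.6005, 0.2152, 0.2416]
ee_rot: [-2.266, -2.175, -0.009]
force: [0.0, 0.1, -0.4]
width: 0.999
gripper_force: 0.0
```

```bash
python3 -c "
from h import *
go([.603,.314,.20],lean(0))"
```

```text
t 11.45 pos [0.6005 0.2152 0.2416] slide [-0.2881  0.0793  0.2416] w 0.999 j [ 0.05  0.55 -0.76  1.48  0.39  1.26 -0.79]
 turn/.1 [ 0.04 -0.05 -0.02] shift/25 if first [ 3.95 -0.07  1.68] after turn [ 3.95 -0.05  1.66]
```

Emit:
carry_out:
  commands:
    - [1,0.79,0,0.33,0.04,-0.05,0]
    - [1,0.79,-0.02,0.33,0,0,0]
    - [1,0.79,-0.02,0.33,0,0,0]
    - [1,0.79,0,0.33,0,0,0]
    - [1,0.79,0,0.33,0,0,0]
    - [1,0,0,0,0,0,0]

```text
clock: 12.05
position: [0.6011, 0.3166, 0.1982]
ee_rot: [-2.261, -2.179, 0.008]
force: [-0.4, 0.6, -0.5]
width: 0.999
gripper_force: 0.0
```

Run:
```python
from h import *
go([.603,.314,.046],lean(0))
s=arm.observe();im=arm.get_image('wrist');cv2.imwrite('pics/w2.png',im['pixels'][...,::-1])
c=cloud(im);T=np.array(im['tool_from_camera']);C=Ro.from_rotvec(s['ee_rot']).as_matrix()
P=(c@T[:3,:3].T+T[:3,3])@C.T+s['position'];z=P[...,2];ok=(im['range_z']>0)&(np.hypot(P[...,0]-.603,P[...,1]-.314)<.03)
for a,b in((.066,.075),(.058,.08)):
    m=ok&(z>a)&(z<b);q=P[m][:,:2].astype(np.float32)*1000;print(m.sum(),cv2.minEnclosingCircle(q),cv2.minAreaRect(q))
```

```text
t 12.05 pos [0.6011 0.3166 0.1982] slide [-0.3896  0.076   0.1982] w 0.999 j [-0.14  0.66 -0.72  1.41  0.44  1.25 -0.94]
 turn/.1 [-0.04  0.03  0.02] shift/25 if first [-0.08  0.1   6.09] after turn [-0.1   0.08  6.09]
627 ((604.49755859375, 313.5628662109375), 19.029823303222656) ((604.7589111328125, 313.76708984375), (37.2928466796875, 36.53438949584961), 87.67532348632812)
793 ((604.49755859375, 313.5628662109375), 19.029823303222656) ((604.7589111328125, 313.76708984375), (37.2928466796875, 36.53438949584961), 87.67532348632812)
```

View pics/w2.png

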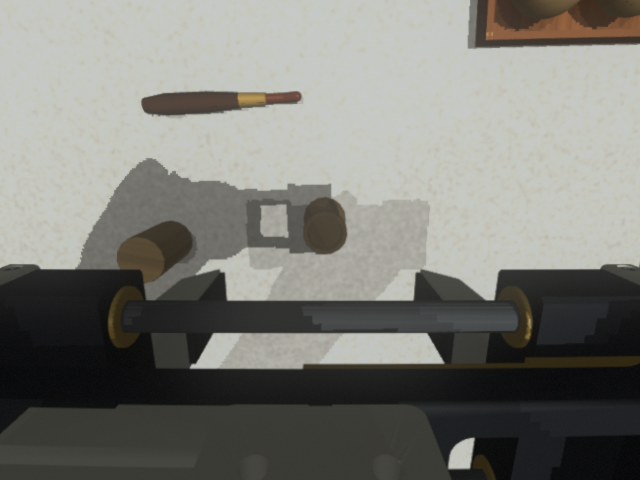

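The wrist view shows the cup at about (325,228) with a clear path, and the blank well to the left at (155,250). The measured rim centre is (0.6045, 0.3137), radius 19 mm, which matches the given size.

Emit:
carry_out:
  commands:
    - [1,-0.05,0.07,0.9,-0.04,0.03,0.02]
    - [1,-0.05,0.06,0.9,0,0,0]
    - [1,0,0,0.9,0,0,0]
    - [1,0,0,0.9,0,0,0]
    - [1,0,0,0.9,0,0,0]
    - [1,0,0,0.8,0,0,0]
    - [1,0,0,0.75,0,0,0]
    - [1,0,0,0,0,0,0]
  squeeze: 8

```text
clock: 12.9
position: [0.6058, 0.3085, 0.0463]
ee_rot: [2.268, 2.171, -0.005]
force: [0.7, -0.8, 0.0]
width: 0.998
gripper_force: 0.0
```

```bash
python3 -c "
from h import *
go([.6045,.3138,.046],lean(0))"
```

```text
t 12.9 pos [0.6058 0.3085 0.0463] slide [-0.3816  0.0809  0.0463] w 0.998 j [-0.16  0.8  -0.65  1.56  0.55  0.98 -1.02]
 turn/.1 [-0.    0.04 -0.05] shift/25 if first [ 0.21 -0.06  0.01] after turn [ 0.21 -0.06  0.01]
```

Emit:
carry_out:
  commands:
    - [1,0.21,-0.06,0,0,0.04,-0.05]
    - [0.6,0,0,0,0,0,0]
    - [0.5,0,0,0,0,0,0]
    - [0.45,0,0,0,0,0,0]
    - [0.45,0,0,0,0,0,0]
    - [0.45,0,0,0,0,0,0]
    - [0.45,0,0,0,0,0,0]
    - [0.45,0,0,0,0,0,0]

```text
clock: 13.7
position: [0.6054, 0.3165, 0.0486]
ee_rot: [-2.263, -2.179, -0.007]
force: [-0.1, 0.9, -0.1]
width: 0.468
gripper_force: 0.0
```

```bash
python3 -c "
from h import *
go([.6045,.3138,.046],lean(0))"
```

```text
t 13.7 pos [0.6054 0.3165 0.0486] slide [-0.3896  0.0803  0.0486] w 0.468 j [-0.17  0.8  -0.66  1.55  0.55  0.98 -1.03]
 turn/.1 [ 0.03 -0.03  0.01] shift/25 if first [-0.11 -0.03  0.1 ] after turn [-0.11 -0.03  0.1 ]
```

Emit:
carry_out:
  commands:
    - [0.35,0,0,0,0,0,0]
    - [0.35,0,0,0,0,0,0]
    - [0.35,0,0,0,0,0,0]
    - [0.35,0,0,0,0,0,0]

```text
clock: 14.1
position: [0.6053, 0.3165, 0.0485]
ee_rot: [-2.262, -2.179, -0.007]
force: [-0.1, -0.1, -0.3]
width: 0.409
gripper_force: 8.0
```

Emit:
carry_out:
  commands:
    - [0.35,0,0,-0.3,0,0,0]
    - [0.35,0,0,-0.6,0,0,0]
    - [0.35,0,0,-0.9,0,0,0]
    - [0.35,0,0,-1,0,0,0]
    - [0.35,0,0,-1,0,0,0]
    - [0.35,0,0,-1,0,0,0]
    - [0.35,0,0,-0.6,0,0,0]
    - [0.35,0,0,0,0,0,0]

```text
clock: 14.9
position: [0.606, 0.3172, 0.1869]
ee_rot: [2.263, 2.179, 0.014]
force: [-0.6, 0.1, -0.4]
width: 0.411
gripper_force: 8.0
```

```bash
python3 -c "
from h import *
go([.5133,.013,.18],lean(0))"
```

```text
t 14.9 pos [0.606  0.3172 0.1869] slide [-0.3903  0.0808  0.1869] w 0.411 j [-0.14  0.66 -0.72  1.43  0.45  1.21 -0.94]
 turn/.1 [ 0.07 -0.06  0.01] shift/25 if first [-12.3   -3.25   0.18] after turn [-12.3   -3.24   0.27]
```

Emit:
carry_out:
  commands:
    - [0.35,-0.5,-0.15,0,0.07,-0.06,0]
    - [0.35,-0.8,-0.21,0,0,0,0]
    - [0.35,-0.8,-0.21,0,0,0,0]
    - [0.35,-0.8,-0.21,0,0,0,0]
    - [0.35,-0.8,-0.21,0,0,0,0]
    - [0.35,-0.8,-0.21,0,0,0,0]
    - [0.35,-0.8,-0.21,0,0,0,0]
    - [0.35,-0.8,-0.21,0,0,0,0]

```text
clock: 15.7
position: [0.5574, 0.1628, 0.1823]
ee_rot: [-2.262, -2.177, 0.013]
force: [-0.4, 0.3, -0.5]
width: 0.41
gripper_force: 8.0
```

Emit:
carry_out:
  commands:
    - [0.35,-0.8,-0.21,0,0,0,0]
    - [0.35,-0.8,-0.21,0,0,0,0]
    - [0.35,-0.8,-0.21,0,0,0,0]
    - [0.35,-0.8,-0.21,0,0,0,0]
    - [0.35,-0.8,-0.21,0,0,0,0]
    - [0.35,-0.8,-0.21,0,0,0,0]
    - [0.35,-0.8,-0.21,0,0,0,0]
    - [0.35,-0.3,-0.1,0,0,0,0]

```text
clock: 16.5
position: [0.5122, 0.016, 0.1831]
ee_rot: [-2.264, -2.174, 0.013]
force: [0.3, -0.9, -0.3]
width: 0.409
gripper_force: 8.0
```

Emit:
carry_out:
  commands:
    - [0.35,0,0,0,0,0,0]
    - [0.35,0,0,0,0,0,0]

```text
clock: 16.7
position: [0.5138, 0.0199, 0.1843]
ee_rot: [-2.261, -2.178, 0.008]
force: [0.1, 1.0, -0.6]
width: 0.412
gripper_force: 8.0
```

Run:
```python
from h import *
go([.5133,.013,.102],lean(0))
s=arm.observe();print(s['dq'].round(3))
P=None
for n in('scene','side'):
    im=arm.get_image(n);cv2.imwrite(f'pics/{n}2.png',im['pixels'][...,::-1])
    P=cloud(im);d=P-O;x=d@sx;y=d@sy;z=P[...,2]
    for a,b in ((.02,.05),(.125,.155)):
        pass
```

```text
t 16.7 pos [0.5138 0.0199 0.1843] slide [-0.0896  0.0002  0.1843] w 0.412 j [ 0.46  0.42 -0.79  1.84  0.34  1.03 -0.52]
 turn/.1 [-0.05  0.02  0.01] shift/25 if first [-0.27  0.01  3.29] after turn [-0.28 -0.01  3.29]
[-0.016 -0.001 -0.008 -0.011 -0.     0.003  0.001]
```

Emit:
carry_out:
  commands:
    - [0.35,-0.14,0,0.5,-0.05,0.02,0]
    - [0.35,-0.14,0,0.7,0,0,0]
    - [0.35,0,0,0.7,0,0,0]
    - [0.35,0,0,0.6,0,0,0]
    - [0.35,0,0,0.5,0,0,0]
    - [0.35,0,0,0.2,0,0,0]
    - [0.35,0,0,0,0,0,0]
    - [0.35,0,0,0,0,0,0]

```text
clock: 17.6
position: [0.5142, 0.0127, 0.1051]
ee_rot: [2.262, 2.179, 0.001]
force: [0.4, 0.9, -0.3]
width: 0.412
gripper_force: 8.0
```

Run:
```python
from h import *
go([.5133,.013,.0975],lean(0))
im=arm.get_image('side');p=im['pixels'][150:330,230:430,::-1]
a=cv2.resize(p,None,fx=3,fy=3,interpolation=cv2.INTER_CUBIC)
cv2.imwrite('pics/sd3.png',a)
```

```text
t 17.6 pos [0.5142 0.0127 0.1051] slide [-0.0825  0.0008  0.1051] w 0.412 j [ 0.41  0.51 -0.73  1.94  0.44  0.86 -0.59]
 turn/.1 [0.01 0.   0.01] shift/25 if first [ 0.01 -0.04  0.3 ] after turn [ 0.01 -0.04  0.3 ]
```

View pics/sd3.png

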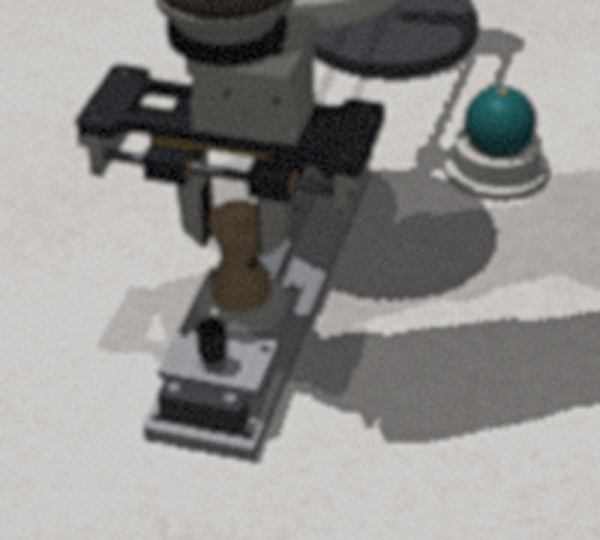

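The crop shows the cup piece upright in the fingers, over the pad. The carriage plate with the knob at (212,340) is against the front stop. I'll lower the last 7.5 mm slowly.

Emit:
carry_out:
  commands:
    - [0.35,0,-0.03,0.06,0,0,0]
    - [0.35,0,0,0.06,0,0,0]
    - [0.35,0,0,0.06,0,0,0]
    - [0.35,0,0,0.04,0,0,0]
    - [0.35,0,0,0.03,0,0,0]
    - [0.35,0,0,0,0,0,0]
    - [0.35,0,0,0,0,0,0]

```text
clock: 18.35
position: [0.513, 0.0123, 0.0984]
ee_rot: [2.262, 2.179, 0.0]
force: [0.1, -0.3, -0.9]
width: 0.411
gripper_force: 8.0
```

Emit:
carry_out:
  commands:
    - [0.35,0,0,0.03,0,0,0]
    - [0.35,0,0,0.03,0,0,0]
    - [0.35,0,0,0,0,0,0]

```text
clock: 18.65
position: [0.5131, 0.0123, 0.0973]
ee_rot: [2.262, 2.178, 0.0]
force: [-1.1, -0.1, 5.8]
width: 0.41
gripper_force: 8.0
```

Emit:
carry_out:
  commands:
    - [0.45,0,0,0,0,0,0]
    - [0.5,0,0,0,0,0,0]
    - [0.6,0,0,0,0,0,0]
    - [0.8,0,0,0,0,0,0]
    - [0.8,0,0,0,0,0,0]
    - [0.8,0,0,0,0,0,0]
    - [0.8,0,0,-0.3,0,0,0]
    - [0.8,0,0,-0.7,0,0,0]

```text
clock: 19.45
position: [0.5121, 0.0122, 0.1215]
ee_rot: [-2.262, -2.179, 0.003]
force: [0.1, -0.2, 0.1]
width: 0.799
gripper_force: 0.0
```

Emit:
carry_out:
  commands:
    - [1,0,0,-1,0,0,0]
    - [1,0,0,-1,0,0,0]
    - [1,0,0,-1,0,0,0]
    - [1,0,0,-1,0,0,0]
    - [1,0,0,-1,0,0,0]
    - [1,0.8,0,-1,0,0,0]
    - [1,1,0,-0.6,0,0,0]
    - [1,1,0,0,0,0,0]

```text
clock: 20.25
position: [0.5165, 0.0836, 0.2898]
ee_rot: [2.261, 2.176, 0.006]
force: [0.9, 0.0, 0.7]
width: 1.004
gripper_force: 0.0
```

Emit:
carry_out:
  commands:
    - [1,1,0,0,0,0,0]
    - [1,1,0,0,0,0,0]
    - [1,1,0,0,0,0,0]
    - [1,1,0,0,0,0,0]
    - [1,1,0,0,0,0,0]
    - [1,0,0,0,0,0,0]

```text
clock: 20.85
position: [0.5191, 0.2113, 0.2875]
ee_rot: [-2.257, -2.184, -0.003]
force: [0.0, 0.0, 0.7]
width: 1.0
gripper_force: 0.0
```

```bash
python3 m2.py 4 0 | grep -v base
python3 - <<'E'
from h import *
L=lean(40);k=S(-.145,0,.072)
go(k+L[:,2]*(.019-.1),L)
a=cv2.imread('pics/scene4.png')[180:320,170:340];b=cv2.imread('pics/side4.png')[150:320,230:430]
cv2.imwrite('pics/c4.png',np.hstack([cv2.resize(a,(400,330)),cv2.resize(b,(390,330))]))
E
```

```text
scene knob 94 circ [-143.4   -0.9] 11.5 rect [-143.1   -1.1] [20.1 19.6] z 0.0807 world [0.5146 0.0733]
scene pad 221 circ [-80.   0.] 34.0 rect [-84.4   9.5] [67.7 46.2] z 0.0498 world [0.5229 0.0142]
scene cup none
scene cupfoot none
scene cup on pad 246 circ [-77.6  -1.1] 20.1 rect [-79.   -1.2] [36.4 37.2] z 0.1139 world [0.512  0.0093]
side knob 90 circ [-143.7   -2.2] 12.1 rect [-143.8   -2.5] [23.2 18.4] z 0.0775 world [0.5133 0.074 ]
side pad 112 circ [-79.9  -0.1] 33.8 rect [-80.8   4.8] [56.1 62. ] z 0.0471 world [0.5181 0.0108]
side cup none
side cupfoot none
side cup on pad 211 circ [-81.2  -4. ] 20.7 rect [-80.5  -3.9] [37.7 37.8] z 0.1129 world [0.5094 0.0109]
t 20.95 pos [0.52   0.2075 0.287 ] slide [-0.2774 -0.0009  0.287 ] w 1.0 j [ 0.13  0.41 -0.85  1.59  0.32  1.28 -0.81]
 turn/.1 [ 0.01 -6.97  0.02] shift/25 if first [-3.21  0.03  6.12] after turn [1.47 0.04 6.75]
```

View pics/c4.png

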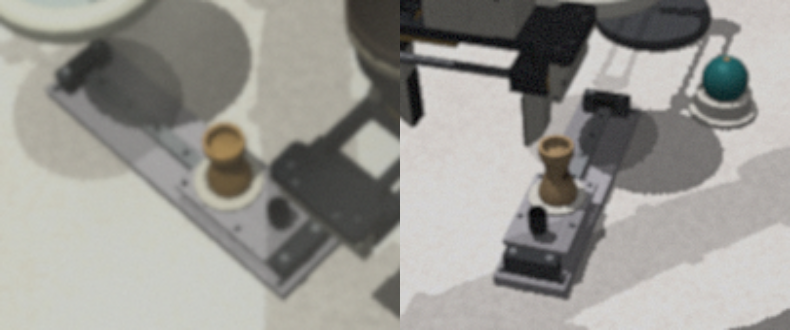

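Both views show the cup standing upright, small cup up. It sits 64 mm past the knob against an expected 65 mm, and within about 1 mm sideways, so it is centred on the pad. Next I'll lean the gripper and regrasp the knob.

Emit:
carry_out:
  commands:
    - [1,0,0,0,0,-0.87,0]
    - [1,0,0,0,0,-0.87,0]
    - [1,0,0,0,0,-0.87,0]
    - [1,0,0,0,0,-0.87,0]
    - [1,0,0,0,0,-0.87,0]
    - [1,0,0,0,0,-0.87,0]
    - [1,0,0,0,0,-0.87,0]
    - [1,0,0,0,0,-0.87,0]

```text
clock: 21.75
position: [0.5207, 0.206, 0.2874]
ee_rot: [1.856, 1.783, -0.677]
force: [-0.1, -0.7, -0.1]
width: 1.003
gripper_force: 0.0
```

Emit:
carry_out:
  commands:
    - [1,0.18,0,0.8,0,0,0]
    - [1,0.18,0,0.8,0,0,0]
    - [1,0.18,0,0.8,0,0,0]
    - [1,0.18,0,0.8,0,0,0]
    - [1,0.18,0,0.8,0,0,0]
    - [1,0.18,0,0.8,0,0,0]
    - [1,0.18,0,0.8,0,0,0]
    - [1,0,0,0,0,0,0]

```text
clock: 22.55
position: [0.5175, 0.1379, 0.1579]
ee_rot: [1.857, 1.784, -0.68]
force: [0.5, -0.4, 0.9]
width: 1.003
gripper_force: 0.0
```

Run:
```python
from h import *
L=lean(40);k=S(-.145,0,.072)
go(k+L[:,2]*.019,L)
```

```text
t 22.55 pos [0.5175 0.1379 0.1579] slide [-0.2078 -0.0007  0.1579] w 1.003 j [-0.31  0.71 -0.62  1.63  0.76  1.61 -1.22]
 turn/.1 [-0.03  0.02 -0.01] shift/25 if first [0.3  0.04 5.  ] after turn [0.28 0.03 5.  ]
```

Emit:
carry_out:
  commands:
    - [1,0.1,0.02,0.8,0,0,0]
    - [1,0.1,0.01,0.8,0,0,0]
    - [1,0.08,0,0.8,0,0,0]
    - [1,0,0,0.8,0,0,0]
    - [1,0,0,0.7,0,0,0]
    - [1,0,0,0.6,0,0,0]
    - [1,0,0,0.4,0,0,0]
    - [1,0,0,0,0,0,0]

```text
clock: 23.35
position: [0.5157, 0.0672, 0.0602]
ee_rot: [1.857, 1.786, -0.676]
force: [-0.2, -0.0, -0.2]
width: 0.999
gripper_force: 0.0
```

Run:
```python
from h import *
L=lean(40);k=S(-.145,0,.072)
go(k+L[:,2]*.019,L)
```

```text
t 23.35 pos [0.5157 0.0672 0.0602] slide [-0.137   0.0002  0.0602] w 0.999 j [-0.23  0.79 -0.58  1.8   0.86  1.41 -1.3 ]
 turn/.1 [-0. -0. -0.] shift/25 if first [-0.06 -0.01  0.19] after turn [-0.06 -0.01  0.19]
```

Emit:
carry_out:
  commands:
    - [0.6,-0.06,0,0.17,0,0,0]
    - [0.35,0,0,0,0,0,0]
    - [0.35,0,0,0,0,0,0]
    - [0.35,0,0,0,0,0,0]
    - [0.35,0,0,0,0,0,0]
    - [0.35,0,0,0,0,0,0]
    - [0.35,0,0,0,0,0,0]
    - [0.3,0,0,0,0,0,0]
  squeeze: 8

```text
clock: 24.15
position: [0.5158, 0.0646, 0.0584]
ee_rot: [1.856, 1.787, -0.673]
force: [-0.1, 0.3, -0.3]
width: 0.352
gripper_force: 0.0
```

Emit:
carry_out:
  commands:
    - [0.26,0,0,0,0,0,0]
    - [0.24,0,0,0,0,0,0]
    - [0.22,0,0,0,0,0,0]
    - [0.2,0,0,0,0,0,0]
    - [0.15,0,0,0,0,0,0]
    - [0.15,0,0,0,0,0,0]

```text
clock: 24.75
position: [0.5159, 0.0645, 0.0584]
ee_rot: [1.856, 1.787, -0.673]
force: [1.2, -0.0, 0.0]
width: 0.215
gripper_force: 8.0
```

Run:
```python
from h import *
L=lean(40);k=S(.015,0,.072)
go(k+L[:,2]*.019); print(arm.observe()['force'],arm.observe()['gripper_force'])
```

```text
t 24.75 pos [0.5159 0.0645 0.0584] slide [-0.1343  0.0005  0.0584] w 0.215 j [-0.23  0.79 -0.58  1.8   0.87  1.4  -1.3 ]
 turn/.1 [0. 0. 0.] shift/25 if first [-4.93 -0.03  4.18] after turn [-4.93 -0.03  4.18]
[ 1.24587623 -0.04663476  0.01469993] 7.99994096159935
```

Emit:
carry_out:
  commands:
    - [0.15,-0.03,0,0.026,0,0,0]
    - [0.15,-0.06,0,0.051,0,0,0]
    - [0.15,-0.092,0,0.077,0,0,0]
    - [0.15,-0.122,0,0.103,0,0,0]
    - [0.15,-0.153,0,0.129,0,0,0]
    - [0.15,-0.153,0,0.129,0,0,0]
    - [0.15,-0.153,0,0.129,0,0,0]
    - [0.15,-0.153,0,0.129,0,0,0]

```text
clock: 25.55
position: [0.5148, 0.0341, 0.0584]
ee_rot: [1.856, 1.787, -0.673]
force: [2.8, 1.9, 1.8]
width: 0.214
gripper_force: 8.0
```

Emit:
carry_out:
  commands:
    - [0.15,-0.153,0,0.129,0,0,0]
    - [0.15,-0.153,0,0.129,0,0,0]
    - [0.15,-0.153,0,0.129,0,0,0]
    - [0.15,-0.153,0,0.129,0,0,0]
    - [0.15,-0.153,0,0.129,0,0,0]
    - [0.15,-0.153,0,0.129,0,0,0]
    - [0.15,-0.153,0,0.129,0,0,0]
    - [0.15,-0.153,0,0.129,0,0,0]

```text
clock: 26.35
position: [0.5133, -0.0058, 0.0583]
ee_rot: [1.856, 1.787, -0.673]
force: [3.5, 1.6, 4.9]
width: 0.215
gripper_force: 8.0
```

Emit:
carry_out:
  commands:
    - [0.15,-0.153,0,0.129,0,0,0]
    - [0.15,-0.153,0,0.129,0,0,0]
    - [0.15,-0.153,0,0.129,0,0,0]
    - [0.15,-0.153,0,0.129,0,0,0]
    - [0.15,-0.153,0,0.129,0,0,0]
    - [0.15,-0.153,0,0.129,0,0,0]
    - [0.15,-0.122,0,0.103,0,0,0]
    - [0.15,-0.092,0,0.077,0,0,0]

```text
clock: 27.15
position: [0.512, -0.0429, 0.0583]
ee_rot: [1.856, 1.786, -0.673]
force: [3.8, 1.4, 6.2]
width: 0.21
gripper_force: 8.0
```

Run:
```python
from h import *
L=lean(40);k=S(.015,0,.072)
go(k+L[:,2]*.019,L); print(arm.observe()['force'],arm.observe()['gripper_force'])
```

```text
t 27.15 pos [ 0.512  -0.0429  0.0583] slide [-0.0268  0.0008  0.0583] w 0.21 j [-0.07  0.73 -0.55  1.93  0.95  1.29 -1.25]
 turn/.1 [ 0.02 -0.01 -0.  ] shift/25 if first [-1.63 -0.03  1.41] after turn [-1.63 -0.03  1.42]
[3.76828302 1.40415827 6.15149062] 8.000248745083809
```

Emit:
carry_out:
  commands:
    - [0.15,-0.122,0,0.09,0,0,0]
    - [0.15,-0.153,0,0.12,0,0,0]
    - [0.15,-0.153,0,0.129,0,0,0]
    - [0.15,-0.153,0,0.129,0,0,0]
    - [0.15,-0.153,0,0.129,0,0,0]
    - [0.15,-0.153,0,0.129,0,0,0]
    - [0.15,-0.122,0,0.103,0,0,0]
    - [0.15,-0.092,0,0.077,0,0,0]

```text
clock: 27.95
position: [0.5107, -0.0785, 0.0583]
ee_rot: [1.856, 1.787, -0.673]
force: [5.5, 1.2, 3.8]
width: 0.212
gripper_force: 8.0
```

Emit:
carry_out:
  commands:
    - [0.15,-0.061,0,0.051,0,0,0]
    - [0.15,-0.061,0,0.051,0,0,0]
    - [0.15,-0.046,0,0.039,0,0,0]
    - [0.15,-0.046,0,0.039,0,0,0]
    - [0.15,-0.046,0,0.039,0,0,0]
    - [0.15,-0.046,0,0.039,0,0,0]
    - [0.15,-0.046,0,0.039,0,0,0]
    - [0.15,-0.046,0,0.039,0,0,0]

```text
clock: 28.75
position: [0.5103, -0.0913, 0.0583]
ee_rot: [1.856, 1.787, -0.672]
force: [5.8, 0.6, 3.9]
width: 0.214
gripper_force: 8.0
```

Emit:
carry_out:
  commands:
    - [0.15,-0.03,0,0.026,0,0,0]
    - [0.15,-0.03,0,0.026,0,0,0]
    - [0.15,-0.03,0,0.026,0,0,0]
    - [0.15,-0.03,0,0.026,0,0,0]
    - [0.15,-0.03,0,0.026,0,0,0]
    - [0.15,0,0,0,0,0,0]

```text
clock: 29.35
position: [0.5102, -0.0954, 0.0583]
ee_rot: [1.856, 1.788, -0.671]
force: [4.8, 4.9, 6.0]
width: 0.216
gripper_force: 8.0
```

Emit:
carry_out:
  commands:
    - [0.15,-0.02,0,0.017,0,0,0]
    - [0.15,-0.02,0,0.017,0,0,0]
    - [0.15,-0.02,0,0.017,0,0,0]
    - [0.15,0,0,0,0,0,0]
    - [0.15,0,0,0,0,0,0]

```text
clock: 29.85
position: [0.5102, -0.096, 0.058]
ee_rot: [1.856, 1.79, -0.669]
force: [2.9, 9.1, 6.5]
width: 0.211
gripper_force: 8.0
```

Emit:
carry_out:
  commands:
    - [0.3,0,0,0,0,0,0]
    - [0.4,0,0,0,0,0,0]
    - [0.6,0,0,0,0,0,0]
    - [0.6,0,0,0,0,0,0]
    - [0.6,0,0,0,0,0,0]
    - [0.6,0,0,-0.3,0,0,0]
    - [0.6,0,0,-0.7,0,0,0]
    - [0.6,0,0,-1,0,0,0]

```text
clock: 30.65
position: [0.5103, -0.0654, 0.0972]
ee_rot: [1.857, 1.787, -0.675]
force: [-0.3, -0.1, -0.1]
width: 0.603
gripper_force: 0.0
```

Emit:
carry_out:
  commands:
    - [0.6,0,0,-1,0,0,0]
    - [0.6,0,0,-1,0,0,0]
    - [0.6,0,0,-1,0,0,0]
    - [0.6,0,0,-1,0,0,0]
    - [0.6,0,0,-1,0,0,0]
    - [0.6,0,0,-1,0,0,0]
    - [0.6,0,0,-1,0,0,0]
    - [0.6,0,0,0,0,0,0]

```text
clock: 31.45
position: [0.5154, 0.0508, 0.2336]
ee_rot: [1.855, 1.791, -0.664]
force: [0.8, 0.2, 0.1]
width: 0.601
gripper_force: 0.0
```

```bash
python3 m2.py 5 0.16 | grep -v base
python3 - <<'E'
from h import *
go([0,0,0])
a=cv2.imread('pics/scene5.png')[100:270,120:320];b=cv2.imread('pics/side5.png')[100:310,260:440]
cv2.imwrite('pics/c5.png',np.hstack([cv2.resize(a,(420,400),interpolation=2),cv2.resize(b,(370,400),interpolation=2)]))
E
```

```text
scene knob 89 circ [17.  -0.9] 11.5 rect [17.   0.2] [21.1 19.7] z 0.0808 world [ 0.5098 -0.0867]
scene pad none
scene cup none
scene cupfoot none
scene cup on pad 149 circ [80.4 -0.6] 18.8 rect [77.6  0.6] [37.4 30.5] z 0.1124 world [ 0.5078 -0.1473]
side knob 71 circ [16.5 -1.9] 12.1 rect [14.4 -2.6] [20.4 21.2] z 0.0778 world [ 0.507 -0.084]
side pad none
side cup none
side cupfoot none
side cup on pad none
t 31.55 pos [0.5148 0.0474 0.2314] slide [-1.172e-01  1.000e-04  2.314e-01] w 0.6 j [-0.16  0.55 -0.63  1.71  0.75  1.6  -1.06]
 turn/.1 [0. 0. 0.] shift/25 if first [  3.88 -20.53   8.77] after turn [  3.88 -20.53   8.77]
```

View pics/c5.png

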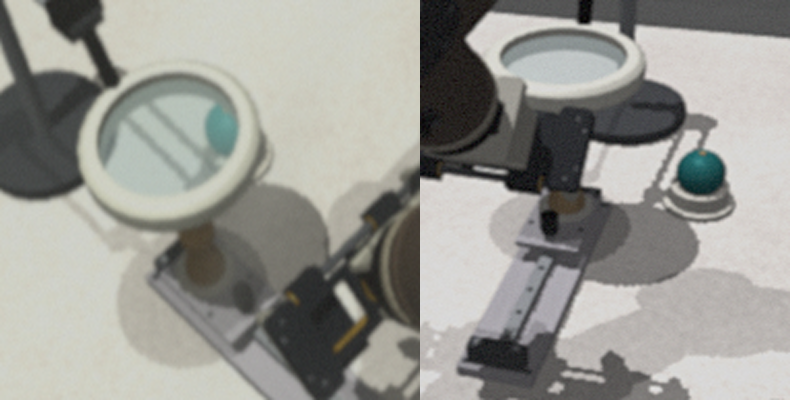

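The carriage is home: the knob moved 160 mm between the two scene measurements. The cup stands under the lens at scene crop (203,255), and the ball is still on its jig. The gripper is clear and the force reading is about zero.

```bash
python3 -c "
from h import *
print(arm.sign_off())"
```

```text
the job is handed in; nothing more can be done
None
```

The job is handed in: the cup piece is standing centred (within about 1 mm) on the pad, small cup up, the carriage is fully home against the far stop, and the arm never went near the blank, ball, jig, burnisher or magnifier.

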